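# Hold a spread snap ring at the axle groove

## Task

Pick up the snap ring pliers from their wooden rest by squeezing the two handles together, which spreads the snap ring on their tips. Keeping it spread, bring the ring over the free end of the upright wheel axle and slide it straight down, level, until it is around the groove, just above or resting on the washer. Finish there still squeezing the pliers so that the ring stays held wide open around the groove; do not let go, and leave the other things on the bench where they are.

Things in the scene. Friction and masses are not known exactly. Their poses are not given: they have to be found in the camera images.
- pliers: Snap ring pliers lying flat and level on the rest, 190 mm long, 180 g, dark steel with grey plastic handles. Origin at the pivot, on the underside (25 mm above the bench at the start); x points from the handles to the ring, y to the left-hand handle, z up. Nothing of them is below the underside; the jaws lie 7 to 14 mm above it, above the ring.
- handle_grip (a point): Best grip: midway between the handles, 55 mm behind the pivot, 7 mm above the underside. The handles are straight flat-sided bars 8 mm wide, 14 mm tall, from 34 to 108 mm behind the pivot. Over their outer faces here: 62 mm released, 40 mm squeezed to the stop, where the outer faces are parallel to the pliers' x. Axes as the pliers'.
- ring_centre (a point): Centre of the spread snap ring on the plier tips, fixed to the pliers: 119 mm ahead of handle_grip and 3 mm lower (4 mm above the underside). A flat steel C, 4 mm thick (2 to 6 mm above the underside), gap towards the pivot. Spread it is round, bore 36 mm, outside 44 mm; released, the bore is only about 26 mm wide and does not pass the axle.
- jaw_left (a joint): How far the pliers are squeezed (turn of the left lever; the right mirrors it): 0 released, 0.19 rad at the stop with the ring fully spread; above 0.14 counts as spread. Springs back when let go; holding it at the stop takes about 7 N on each handle.
- rest: Fixed plywood rest under the pliers: 140 x 100 mm board 6 mm thick with two cross ribs, 25 mm tall, one under the pivot (20 mm long) and one from 90 to 106 mm behind it, leaving the space between them free for the fingers. Origin on the bench under the pivot's nominal place; x as the pliers' x.
- wheel: Fixed wheel lying flat: black tyre 130 mm across, 30 mm tall; grey hub 44 mm across; steel washer 48 mm across, its top 40 mm above the bench; upright steel axle stub in the middle, 30 mm in diameter, top 64 mm above the bench, 2 mm chamfer. Origin on the bench on the axle's axis, z up. The only wheel with an axle.
- groove (a point): Centre of the axle's groove, on its axis, 43 mm above the bench: the groove is 6 mm wide (40 to 46 mm above the bench, directly on top of the washer) and 26 mm in diameter.
- cup: plain paper drinking cup, 84 mm across, 130 mm tall; bystander; origin at the centre of its underside
- jar: glass jar with a steel lid, 66 mm across, 100 mm tall; bystander; origin at the centre of its underside
- bush: loose plain steel bush (short tube), 32 mm across, 22 mm tall, between the task's things; bystander; origin at the centre of its underside
- screwdriver: screwdriver lying on the bench; bystander; origin under its middle
- hammer: hammer lying on the bench; bystander; origin under its middle
- spare_wheel: a bare wheel like the other but without an axle, 130 mm across, 32 mm tall, loose; bystander; origin at the centre of its underside
- spacer: loose plain round steel spacer, solid, 30 mm across, 13 mm tall; bystander; origin at the centre of its underside
There are look-alikes about, which are no part of the job. What is shaped like the wheel but green or turquoise is not meant.

How it is judged:
By the outcome, as a careful person would: the job done as asked, in the order asked, and still so for the second after the job is handed in, while the arm keeps its last pose, push and grip.
It also fails if it takes over 38 s, if anything falls off the work surface, if the arm or the gripper's body presses on something with over 40 N, if the wrist force passes 120 N, or if a joint passes its speed limit or range.

## Robot

A 6-joint arm with a two-finger parallel gripper is mounted at the origin on the work surface. World frame = base frame: x ahead of the robot, y to its left, z up, the work surface at z = 0. Lengths are in m, angles in rad, forces in N, time in s.
With the tool pointing down it reaches from about 0.275 to 0.825 m from the base axis. Payload 4.9 kg.
Tool frame: the origin (TCP) lies midway between the tips of the shut fingers; the grasp point (between the pads) lies 19 mm behind it (tcp_to_grasp is the distance from the TCP to the grasp point, in m); z points along the fingers, y is the line along which they close (so a half turn about z gives the same grasp; the last joint's range is limited). The gripper opens to 85 mm and grips with 20 to 120 N. Pads are 22 mm wide; open, the fingers measure 114 mm over their backs; the gripper's body (76 mm by 85 mm) begins 54 mm behind the grasp point. The pads swing forward as they close: fully open they stand 13 mm farther back than shut.
Start: joints at [0.981, 0.326, -0.193, 1.052, 0, 1.437], TCP at [0.242, 0.494, 0.231] pointing down, gripper open.
Joint ranges: [-2.65, 2.65], [-0.97, 1.79], [-1.3, 1.35], [-1.93, 2.1], [-1.47, 1.37], [-3.14, 3.14]. Speed limits (rad/s): [2.57, 2.57, 3.14, 3.14, 3.14, 3.14].

## Interface

Orientations are given as a unit quaternion [w, x, y, z].
In Python, from bench import sense, capture, job_done, tcp_to_grasp gives the robot as it stands.
- The arm moves only by the tool step_arm, never from a script. Its argument "commands" is a list of rows, each a list of 6 numbers: the shift along the tool's x, y, z in mm, then the turn, a rotation vector about the tool's x, y, z in degrees. In form: [[dx, dy, dz, ax, ay, az], ...]. A call has 1 to 12 rows; each row shifts and turns the commanded pose from where the row before left it, along the tool's axes as they then stand; what a row does not reach is not made up. A row lasts 1/10 s, in which the tool goes at most 50 mm and 8.59 degrees, less where a joint would pass 70% of its speed; a pose out of reach is approached as far as the arm can. A call is refused whole if a number of a shift passes 50 or a number of a turn 8.59, either way. A call with a gripper value outside its range is refused whole. "claw" is the opening in per cent of the stroke, from 0 (shut) to 100 (fully open), set as the call begins (left out, the last holds). The fingers move at their own pace and stop on an object; the grip force is fixed at half the most. Time passes only in rows, so rows that do not move let the fingers close. It gives the time, the measured TCP pose, the force, the opening and the grip force at its end, in the units of the state.
- sense(): the state, without advancing time (a new reading comes with each control period).
- capture(name): name is "scene" or "top" or "wrist"; returns a dict with "img" (420x560x3 uint8, blue, green, red), "K" (3x3 intrinsics, pixels), "R" (3x3) and "t" (3): a world point X has camera coordinates R X + t. Camera axes: x right, y down, z forward; pixel columns grow to the right and rows downward; lengths in m; the calibration is good to about 2 mm. A picture is of the moment at which its call begins. There is no depth.
- job_done(): hands the job in; it is judged then, once.
The state is a dict: "clock": time; "joint_positions": joint angles; "qvel": joint speeds; "tau": joint torques, N m; "position": TCP position; "ee_rot": TCP orientation; "wrist_force": force on the tool from outside, world axes, zero at the start; "ft_torque": the same for the moment, N m; "finger_gap": finger opening in m; "gripper_force": force on a finger pad.
Only numpy, scipy, OpenCV 4.12 (cv2) and the standard library are available. Lean on these libraries where they do the work, as an engineer would, in place of code of your own. Each camera call takes 0.05 s, during which the arm holds its last target. There are 200 camera calls.

## Working session

There is one attempt and no reset: what is moved stays moved. The work goes in short steps, Python scripts to look and compute and a tool call to move; the robot and the scene stay as the last step left them, time stands still between calls to the robot, and variables do not carry over. Pictures are saved under pics/ and viewed, at most 10 in all, crops included, and the job is handed in when it is done.

Besides the shell and the picture viewer there is one more tool, called after ">>>" by a JSON object that holds its "method" and its "body", one argument or row to a line. step_arm: Moves the arm, as the interface text tells. Its arguments: {"type":"object","properties":{"commands":{"type":"array","items":{"type":"array","items":{"type":"number"}}},"claw":{"type":"number"}},"required":["commands"]}

```bash
mkdir -p pics; ls; python3 - <<'E'
from bench import *
import cv2,numpy as np
s=sense();print(s, tcp_to_grasp)
for n in("top","scene"):
    c=capture(n);cv2.imwrite(f"pics/{n}0.png",c["img"]);print(n,c["K"].tolist(),np.round(c["R"],4).tolist(),c["t"].tolist())
E
```

```text
pics
{'clock': 0.0, 'joint_positions': array([ 9.80804835e-01,  3.26947232e-01, -1.93654806e-01,  1.05199285e+00,
       -8.73685372e-06,  1.43659478e+00]), 'qvel': array([ 9.92885963e-04,  1.39370639e-04,  5.49282947e-04, -1.93559271e-05,
        5.87347796e-04,  5.68799431e-04]), 'tau': array([-1.14819490e-03, -4.43403161e+01,  2.62438542e+01,  1.55880419e-02,
       -2.03302038e-04, -3.98797198e-06]), 'position': array([0.2417401 , 0.49333733, 0.2304731 ]), 'ee_rot': array([-3.14471271e-04,  2.25927329e-01,  9.74143744e-01, -8.42513294e-04]), 'wrist_force': array([0.85967511, 0.84938492, 0.27890514]), 'ft_torque': array([-0.03208321,  0.01676191, -0.01066477]), 'gripper_force': 0.0, 'finger_gap': 0.08542250361727685} 0.0187
top [[449.31567109099, 0.0, 285.72659424277686], [0.0, 449.31567109099, 205.2923281636114], [0.0, 0.0, 1.0]] [[0.0256, -0.9997, 0.0028], [-0.9926, -0.0257, -0.1187], [0.1188, 0.0002, -0.9929]] [0.025780288718470375, 0.4792596435131089, 1.1820658076061399]
scene [[523.327458296272, 0.0, 285.0944646141147], [0.0, 523.327458296272, 207.85105809947234], [0.0, 0.0, 1.0]] [[0.4761, 0.8792, -0.0167], [0.6119, -0.3449, -0.7118], [-0.6315, 0.3287, -0.7022]] [-0.2594597749602384, -0.23450667957382038, 1.8433063850239084]
```

View pics/top0.png

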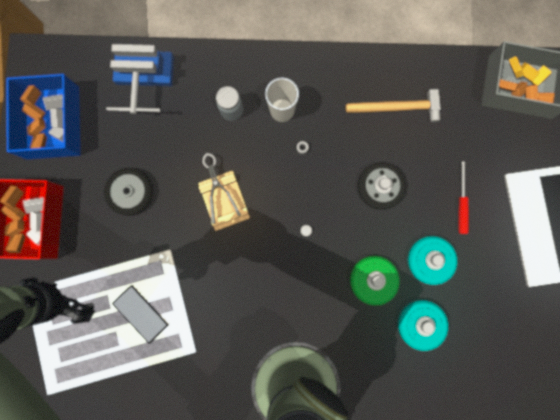

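View pics/scene0.png

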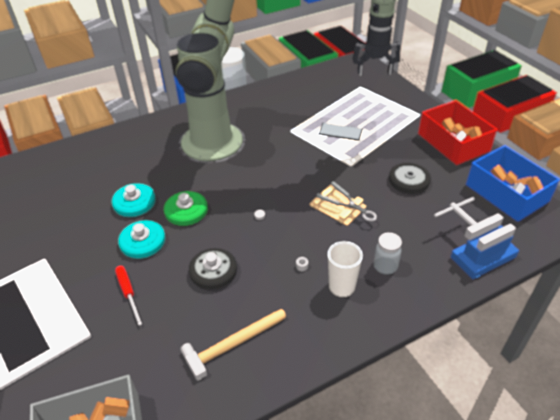

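The top view shows the pliers on the rest at about (222,195) with the ring at (209,160). The axle wheel is at (382,185) and the spare wheel at (128,191). The bush is at (303,147), the spacer at (306,230), the cup at (282,98) and the jar at (229,102). I'll enlarge the pliers and the wheel.

```bash
python3 - <<'E'
import cv2,numpy as np
a=cv2.imread("pics/top0.png")
f=lambda x,y,w,h:cv2.resize(a[y:y+h,x:x+w],None,fx=6,fy=6,interpolation=cv2.INTER_CUBIC)
cv2.imwrite("pics/crop0.png",np.hstack([f(188,145,66,90),f(352,145,66,90)]))
E
cat > h.py <<'E'
import numpy as np
from scipy.spatial.transform import Rotation as Ro
from bench import *
def ray(c,px,z):
    "world point on plane z seen at pixel px"
    d=c["R"].T@np.linalg.solve(c["K"],[px[0],px[1],1]); o=-c["R"].T@c["t"]
    return o+d*(z-o[2])/d[2]
def proj(c,X):
    p=c["K"]@(c["R"]@np.array(X,float)+c["t"]); return p[:2]/p[2]
def tool():
    s=sense(); return s, s["position"], Ro.from_quat(np.roll(s["ee_rot"],-1))
E
```

```text
(no output)
```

View pics/crop0.png

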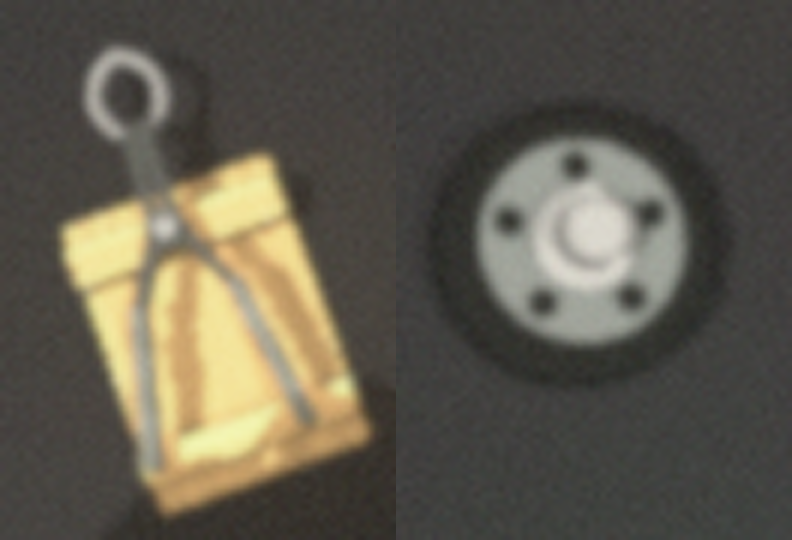

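The crop shows the pivot at (166,228), the ring centre at (127,92) and the handle ends at (151,465) and (308,420). The axle top is at (600,232) in the crop, and the tyre centre at about (581,242).

```bash
python3 - <<'E'
from h import *
c=capture("top")
q=lambda x,y,X,Y:((x+.5)/6-.5+X,(y+.5)/6-.5+Y)
piv=ray(c,q(166,228,188,145),.040);ring=ray(c,q(127,92,188,145),.029)
hl=ray(c,q(151,465,188,145),.036);hr=ray(c,q(308,420,188,145),.036)
ax=ray(c,q(204,232,352,145),.064);ty=ray(c,q(185,242,352,145),.030)
print(*[np.round(v,4) for v in(piv,ring,hl,hr,ax,ty)])
d=ring-(hl+hr)/2;print("yaw",np.degrees(np.arctan2(d[1],d[0])),np.linalg.norm((ring-piv)[:2]),np.linalg.norm((piv-(hl+hr)/2)[:2]))
d=ring-piv;print(np.degrees(np.arctan2(d[1],d[0])))
for n,p in(("bush",(303,147)),("spacer",(306,230)),("cup",(282,112)),("jar",(229,112)),("spare",(128,191))):print(n,np.round(ray(c,p,.0),3))
s,p,R=tool();print(R.as_matrix().round(3))
w=capture("wrist");import cv2;cv2.imwrite("pics/w0.png",w["img"])
Rt=R.as_matrix();print("cam in tool",np.round(w["R"]@Rt,3).tolist(),np.round(Rt.T@(-w["R"].T@w["t"]-p),4), w["K"][0].round(1))
E
```

```text
[0.5335 0.2287 0.04  ] [0.5974 0.251  0.029 ] [0.4275 0.2313 0.036 ] [0.4493 0.1624 0.036 ] [ 0.5394 -0.2231  0.064 ] [ 0.5406 -0.2222  0.03  ]
yaw 18.78588013629963 0.06765896964121788 0.1003196845054458
19.17659056626547
bush [ 0.648 -0.006  0.   ]
spacer [ 0.415 -0.019  0.   ]
cup [0.747 0.055 0.   ]
jar [0.743 0.205 0.   ]
spare [0.51  0.475 0.   ]
[[-0.898  0.44  -0.001]
 [ 0.44   0.898 -0.001]
 [ 0.    -0.001 -1.   ]]
cam in tool [[-0.0, 1.0, -0.0], [-0.951, -0.0, -0.309], [-0.309, -0.0, 0.951]] [ 0.0804  0.0003 -0.1419] [317.7   0.  279.8]
```

>>> {"method": "step_arm", "body": {
  "commands": [
    [-37.8,-16.3,9,0,0,0],
    [-37.8,-16.3,9,0,0,0],
    [-37.8,-16.3,9,0,0,0],
    [-37.8,-16.3,9,0,0,0],
    [-37.8,-16.3,9,0,0,0],
    [-37.8,-16.3,9,0,0,0],
    [-37.8,-16.3,9,0,0,0],
    [-37.8,-16.3,9,0,0,0],
    [-37.8,-16.3,9,0,0,0]
  ],
  "claw": 100
}}

```text
clock: 1.1
position: [0.4838, 0.211, 0.1499]
ee_rot: [-0.0, 0.226, 0.974, 0.0]
wrist_force: [0.8, 1.7, -0.4]
finger_gap: 0.0856
gripper_force: 0.0
```

>>> {"method": "step_arm", "body": {
  "commands": [
    [0,0,0,0,0,-8.3],
    [0,0,0,0,0,-8.3],
    [0,0,0,0,0,-8.3],
    [0,0,0,0,0,-8.3],
    [0,0,0,0,0,-8.3],
    [0,0,0,0,0,-8.3],
    [0,0,0,0,0,-8.3],
    [0,0,0,0,0,-8.3],
    [0,0,0,0,0,-8.3],
    [0,0,0,0,0,-8.3],
    [0,0,0,0,0,-8.3],
    [0,0,0,0,0,-8.3]
  ]
}}

```text
clock: 2.3
position: [0.4828, 0.2123, 0.1501]
ee_rot: [-0.0, -0.601, 0.8, 0.0]
wrist_force: [-0.5, 0.6, 1.0]
finger_gap: 0.0855
gripper_force: 0.0
```

>>> {"method": "step_arm", "body": {
  "commands": [
    [0,0,0,0,0,-8.3],
    [0,0,0,0,0,-8.3],
    [0,0,0,0,0,-8.3],
    [0,0,0,0,0,-8.3],
    [0,0,0,0,0,-8.3],
    [0,0,0,0,0,-8.3],
    [0,0,0,0,0,-8.3],
    [0,0,0,0,0,-8.3],
    [0,0,0,0,0,-8.3],
    [0,0,0,0,0,-8.3],
    [0,0,0,0,0,-8.3],
    [0,0,0,0,0,-8.3]
  ]
}}

```text
clock: 3.5
position: [0.4829, 0.2124, 0.1501]
ee_rot: [0.0, 0.998, -0.057, -0.0]
wrist_force: [0.0, 0.1, -0.2]
finger_gap: 0.085
gripper_force: 0.0
```

>>> {"method": "step_arm", "body": {
  "commands": [
    [0,0,0,0,0,-8.3],
    [0,0,0,0,0,-8.3],
    [0,0,0,0,0,-8.3],
    [0,0,0,0,0,0]
  ]
}}

```text
clock: 3.9
position: [0.4795, 0.2231, 0.1501]
ee_rot: [0.004, 0.989, 0.149, 0.0]
wrist_force: [-0.2, 0.5, -0.2]
finger_gap: 0.0853
gripper_force: 0.0
```

```bash
python3 - <<'E'
from h import *
import cv2
s,p,R=tool();print(s["clock"],p,s["joint_positions"].round(3),R.as_matrix().round(3).tolist())
c=capture("wrist");cv2.imwrite("pics/w1.png",c["img"])
np.savez("w1.npz",K=c["K"],R=c["R"],t=c["t"])
E
```

```text
3.9 [0.47949038 0.2230713  0.15013439] [ 0.301  0.358 -0.368  0.844 -0.008 -3.14 ] [[0.956, 0.294, 0.002], [0.294, -0.956, -0.008], [-0.0, 0.008, -1.0]]
```

View pics/w1.png

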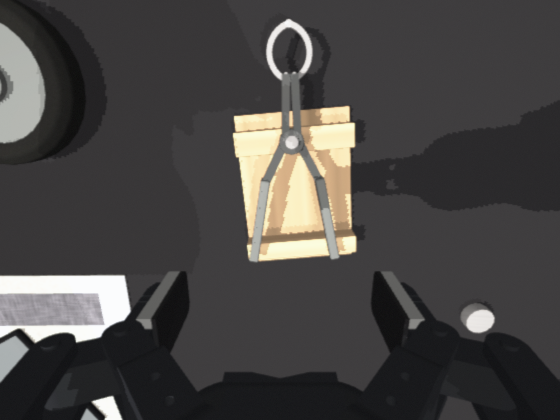

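The wrist view shows the pliers upright in the frame: ring centre about (289,50), pivot (291,142), handle ends (254,260) and (334,256). Joint 6 has reached its limit, so I'll check how far the pliers' yaw is from what's reachable.

```bash
python3 - <<'E'
from h import *
c=np.load("w1.npz");s,p,R=tool()
P={n:ray(c,q,z) for n,q,z in(("piv",(291.5,142),.040),("ring",(289.5,50),.031),("hl",(254,259),.039),("hr",(334.5,256),.039),("rt",(289,20),.031),("rl",(267,50),.031),("rr",(312,50),.031),("tip",(291,78),.031))}
for k,v in P.items():print(k,v.round(4))
m=(P["hl"]+P["hr"])/2
for a,b in((P["ring"],P["piv"]),(P["ring"],m),(P["piv"],m)):
    d=(a-b)[:2];print(np.degrees(np.arctan2(d[1],d[0])),np.linalg.norm(d))
print("tool angle",np.degrees(np.arctan2(*R.as_matrix()[[1,0],0])))
E
```

```text
piv [0.5334 0.2304 0.04  ]
ring [0.596  0.2516 0.031 ]
hl [0.4274 0.231  0.039 ]
hr [0.4508 0.1642 0.039 ]
rt [0.6145 0.2579 0.031 ]
rl [0.5911 0.2675 0.031 ]
rr [0.601  0.2357 0.031 ]
tip [0.5781 0.2447 0.031 ]
18.72278022019705 0.06607660433188475
18.991497508556453 0.1659575688694865
19.169265862788972 0.09988217200270517
tool angle 17.146935817233416
```

Pliers yaw is 19.0° and the grip point is at (0.482, 0.213). At this yaw joint 6 sits on its limit, so I'll use the half-turned grasp, which leaves it near 0.

>>> {"method": "step_arm", "body": {
  "commands": [
    [0,0,0,0,0,8.48],
    [0,0,0,0,0,8.48],
    [0,0,0,0,0,8.48],
    [0,0,0,0,0,8.48],
    [0,0,0,0,0,8.48],
    [0,0,0,0,0,8.48],
    [0,0,0,0,0,8.48],
    [0,0,0,0,0,8.48],
    [0,0,0,0,0,8.48],
    [0,0,0,0,0,8.48],
    [0,0,0,0,0,8.48],
    [0,0,0,0,0,8.48]
  ]
}}

```text
clock: 5.15
position: [0.48, 0.222, 0.1502]
ee_rot: [0.002, 0.737, -0.676, 0.004]
wrist_force: [0.1, -0.2, -0.3]
finger_gap: 0.0853
gripper_force: 0.0
```

>>> {"method": "step_arm", "body": {
  "commands": [
    [0,0,0,0,0,8.48],
    [0,0,0,0,0,8.48],
    [0,0,0,0,0,8.48],
    [0,0,0,0,0,8.48],
    [0,0,0,0,0,8.48],
    [0,0,0,0,0,8.48],
    [0,0,0,0,0,8.48],
    [0,0,0,0,0,8.48],
    [0,0,0,0,0,8.48],
    [0,0,0,0,0,0],
    [0,0,0,0,0,0]
  ]
}}

```text
clock: 6.25
position: [0.4799, 0.2222, 0.1502]
ee_rot: [0.0, -0.167, 0.986, -0.004]
wrist_force: [-0.0, 0.0, -0.5]
finger_gap: 0.0851
gripper_force: 0.0
```

```bash
cat >> h.py <<'E'
def to(xyz,yaw):
    "shift (mm) and turn (deg) in tool axes to a level, downward pose whose tool x points at yaw (deg)"
    s,p,R=tool(); a=np.radians(yaw); x=np.array([np.cos(a),np.sin(a),0]); z=np.array([0,0,-1.])
    Q=Ro.from_matrix(np.c_[x,np.cross(z,x),z])
    print(s["clock"],p.round(4),"j",s["joint_positions"].round(2),"F",s["wrist_force"].round(1),"gap",round(s["finger_gap"],4))
    print("shift",(R.inv().apply(np.array(xyz)-p)*1e3).round(1),"turn",np.degrees((R.inv()*Q).as_rotvec()).round(2))
E
python3 -c "
from h import *
to([.4822,.2127,.012],199)"
```

```text
6.25 [0.4799 0.2222 0.1502] j [ 0.3   0.36 -0.37  0.84 -0.01 -0.04] F [-0.   0.  -0.5] gap 0.0851
shift [  0.9  -8.5 138.3] turn [-0.49 -0.03  0.18]
```

>>> {"method": "step_arm", "body": {
  "commands": [
    [1,-8.5,0,-0.5,0,0.2],
    [0,0,30,0,0,0],
    [0,0,35,0,0,0],
    [0,0,35,0,0,0],
    [0,0,20,0,0,0],
    [0,0,10,0,0,0],
    [0,0,8,0,0,0],
    [0,0,0,0,0,0]
  ]
}}

```text
clock: 7.05
position: [0.4817, 0.2138, 0.0121]
ee_rot: [-0.0, -0.164, 0.987, 0.0]
wrist_force: [-0.0, 0.1, 0.2]
finger_gap: 0.0854
gripper_force: 0.0
```

```bash
python3 -c "
from h import *
to([.4822,.2127,.012],199)"
```

```text
7.05 [0.4817 0.2138 0.0121] j [ 0.28  0.54 -0.51  0.52  0.   -0.05] F [-0.   0.1  0.2] gap 0.0854
shift [-0.1 -1.2  0.1] turn [ 0.02 -0.04 -0.17]
```

>>> {"method": "step_arm", "body": {
  "commands": [
    [0,-1.2,0,0,0,0],
    [0,0,0,0,0,0],
    [0,0,0,0,0,0],
    [0,0,0,0,0,0],
    [0,0,0,0,0,0],
    [0,0,0,0,0,0],
    [0,0,0,0,0,0],
    [0,0,0,0,0,0]
  ],
  "claw": 0
}}

```text
clock: 7.85
position: [0.4829, 0.2129, 0.0147]
ee_rot: [0.001, -0.164, 0.987, -0.0]
wrist_force: [-4.7, -2.9, 14.6]
finger_gap: 0.0358
gripper_force: 59.5
```

>>> {"method": "step_arm", "body": {
  "commands": [
    [0,0,0,0,0,0],
    [0,0,-5,0,0,0],
    [0,0,-15,0,0,0],
    [0,0,-20,0,0,0],
    [0,0,-20,0,0,0],
    [0,0,-20,0,0,0],
    [0,0,-10,0,0,0],
    [0,0,0,0,0,0]
  ]
}}

```text
clock: 8.65
position: [0.4832, 0.2133, 0.1039]
ee_rot: [0.001, -0.163, 0.987, 0.0]
wrist_force: [0.6, -1.1, -0.9]
finger_gap: 0.0355
gripper_force: 60.3
```

```bash
python3 - <<'E'
from h import *
import cv2
a=-105; u=np.array([np.cos(np.radians(a)),np.sin(np.radians(a)),0])
print(u); to(np.array([.540,-.2228,.110])-.119*u,a+180)
f=lambda I,x,y,w,h:cv2.resize(I[y:y+h,x:x+w],None,fx=4,fy=4,interpolation=cv2.INTER_CUBIC)
c=capture("top");cv2.imwrite("pics/t2.png",c["img"]);d=capture("scene");cv2.imwrite("pics/s2.png",d["img"])
p,q=proj(c,[.56,.24,.11]).astype(int),proj(d,[.56,.24,.11]).astype(int);print(p,q)
cv2.imwrite("pics/c2.png",np.hstack([f(c["img"],p[0]-50,p[1]-65,100,130),f(d["img"],q[0]-50,q[1]-65,100,130)]))
E
```

```text
[-0.25881905 -0.96592583  0.        ]
8.65 [0.4832 0.2133 0.1039] j [ 0.28  0.41 -0.43  0.73  0.   -0.05] F [ 0.6 -1.1 -0.9] gap 0.0355
shift [  20.7 -332.3   -6.2] turn [1.8000e-01 8.0000e-02 1.2382e+02]
[207 167] [361 189]
```

View pics/c2.png

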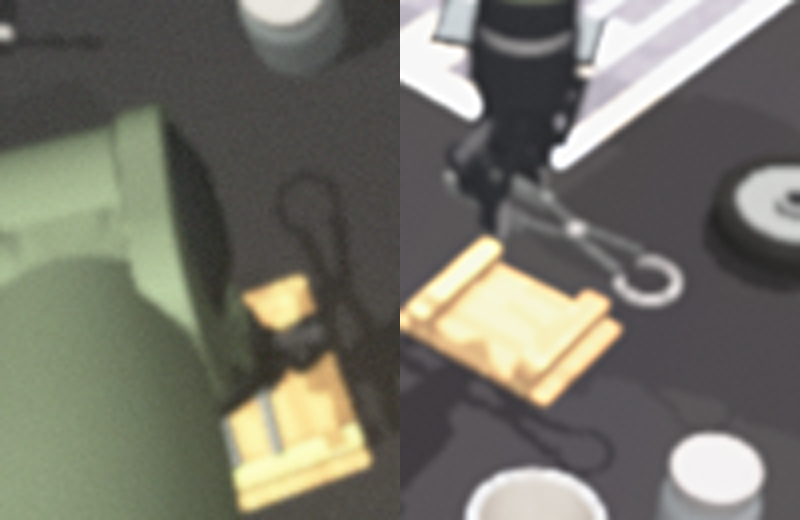

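The pliers are lifted and squeezed, and in the scene view the ring is round and open at crop (649,281). The arm blocks the top view here. I'll turn in place, then carry the ring over the axle.

>>> {"method": "step_arm", "body": {
  "commands": [
    [0,0,0,0,0,5],
    [0,0,0,0,0,8.2],
    [0,0,0,0,0,8.5],
    [0,0,0,0,0,8.5],
    [0,0,0,0,0,8.5],
    [0,0,0,0,0,8.5],
    [0,0,0,0,0,8.5],
    [0,0,0,0,0,8.5],
    [0,0,0,0,0,8.5],
    [0,0,0,0,0,8.5],
    [0,0,0,0,0,8.5],
    [0,0,0,0,0,8.5]
  ]
}}

```text
clock: 9.95
position: [0.4811, 0.2127, 0.1009]
ee_rot: [-0.001, 0.641, 0.768, -0.001]
wrist_force: [0.5, -0.9, -2.3]
finger_gap: 0.0349
gripper_force: 60.3
```

>>> {"method": "step_arm", "body": {
  "commands": [
    [0,0,0,0,0,8.5],
    [0,0,0,0,0,8.5],
    [0,0,0,0,0,8.5],
    [-20,12,0,0,0,0],
    [-36,21,-1,0,0,0],
    [-36,21,-1,0,0,0],
    [-36,21,-1,0,0,0],
    [-36,21,-1,0,0,0],
    [-36,21,-1,0,0,0],
    [-36,21,-1,0,0,0],
    [-36,21,0,0,0,0],
    [-15,9,0,0,0,0]
  ]
}}

```text
clock: 11.15
position: [0.571, -0.1111, 0.107]
ee_rot: [-0.0, 0.794, 0.608, -0.001]
wrist_force: [-0.8, -0.3, -1.5]
finger_gap: 0.0352
gripper_force: 60.3
```

>>> {"method": "step_arm", "body": {
  "commands": [
    [0,0,0,0,0,0],
    [0,0,0,0,0,0],
    [0,0,0,0,0,0]
  ]
}}

```text
clock: 11.45
position: [0.5697, -0.106, 0.1075]
ee_rot: [-0.001, 0.792, 0.61, -0.0]
wrist_force: [-0.1, 0.2, -2.1]
finger_gap: 0.0351
gripper_force: 60.3
```

```bash
cat > look.py <<'E'
import sys,cv2
from h import *
tag=sys.argv[1]
a=-105; u=np.array([np.cos(np.radians(a)),np.sin(np.radians(a)),0])
to(np.array([.540,-.2228,.110])-.119*u,a+180)
s,p,R=tool(); rg=p+R.apply([-.119,0,-.016]); print("ring expected",rg.round(4))
f=lambda I,x,y,w,h:cv2.resize(I[y:y+h,x:x+w],None,fx=8,fy=8,interpolation=cv2.INTER_CUBIC)
T=[]
for n in("top","scene"):
    c=capture(n);cv2.imwrite(f"pics/{n}{tag}.png",c["img"]);np.savez(f"{n}{tag}.npz",**c)
    o=proj(c,[.54,-.2228,.08]).astype(int)-[25,37];print(n,"origin",o,"ring px",((proj(c,rg)-o+.5)*8-.5).round())
    T.append(f(c["img"],*o,50,75))
cv2.imwrite(f"pics/look{tag}.png",np.hstack(T))
E
python3 look.py A
```

```text
11.45 [ 0.5697 -0.106   0.1075] j [-0.31  0.49 -0.28  0.8   0.    1.52] F [-0.1  0.2 -2.1] gap 0.0351
shift [-1.5  1.5 -2.5] turn [-0.14 -0.04  0.2 ]
ring expected [ 0.5394 -0.2211  0.1235]
top origin [361 144] ring px [236. 286.]
scene origin [184 215] ring px [192. 208.]
```

View pics/lookA.png

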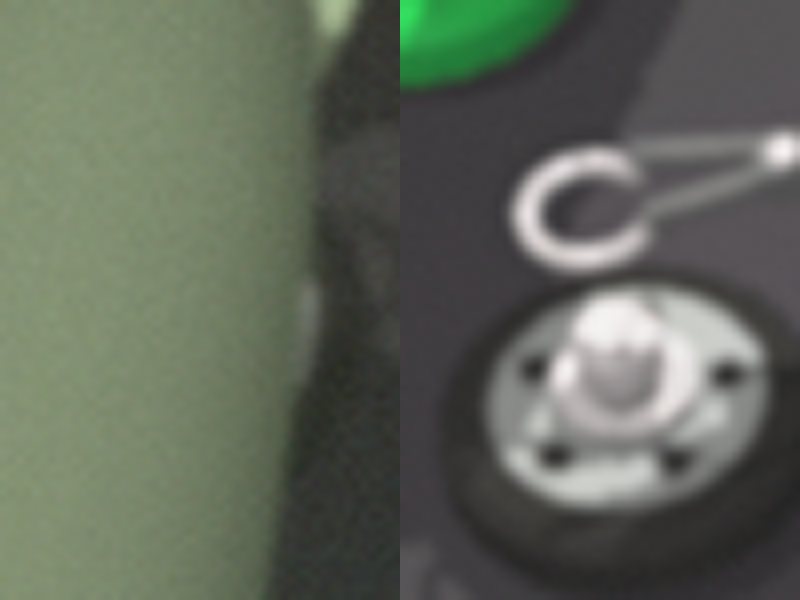

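The arm hides the ring from the top camera. The scene view (right half) shows the open ring at about (585,208) and the axle top at about (617,325). I'll fit the known circles to sub-pixel accuracy in the images.

```bash
cat > fit.py <<'E'
import sys,cv2
from h import *
from scipy.ndimage import map_coordinates
from scipy.optimize import minimize
def samp(c,g,ctr,r,ang):
    P=np.stack([ctr[0]+r*np.cos(ang),ctr[1]+r*np.sin(ang),np.full_like(ang,ctr[2])])
    q=c["K"]@(c["R"]@P+c["t"][:,None]);q=q[:2]/q[2]
    return map_coordinates(g,[q[1],q[0]],order=1,mode="nearest")
def fit(c,x0,z,rin,rout,ang,sign,w=.02):
    "xy that maximises the contrast between circles rin (sign*brighter) and rout"
    g=cv2.cvtColor(c["img"],6).astype(float)
    f=lambda x:-sign*np.mean(sum(samp(c,g,[*x,z],r,ang) for r in rin)/len(rin)-sum(samp(c,g,[*x,z],r,ang) for r in rout)/len(rout))
    b=min(((f((x0[0]+i,x0[1]+j)),x0[0]+i,x0[1]+j) for i in np.arange(-.008,.0081,.001) for j in np.arange(-.008,.0081,.001)))
    m=minimize(f,b[1:],method="Nelder-Mead",options=dict(initial_simplex=[b[1:],(b[1]+.001,b[2]),(b[1],b[2]+.001)]))
    return m.x.round(4),round(-m.fun,1)
A=np.linspace(0,2*np.pi,180,endpoint=False)
def wheel(c):
    w0=(.54,-.2228)
    print(" rim ",fit(c,w0,.030,[.043],[.051],A,1)," tyre",fit(c,w0,.015,[.062],[.069],A,-1)," axle top",fit(c,w0,.064,[.012],[.0165],A,1)," washer",fit(c,w0,.040,[.022],[.026],A,1))
def ring(c,r0,yaw,z):
    a=np.radians(yaw+180)+np.linspace(.9,2*np.pi-.9,150)
    return fit(c,r0,z,[.019,.020,.021],[.0145,.0255],a,1)
E
python3 - <<'E'
from fit import *
cs=capture("scene"); ct=dict(np.load("topA.npz")); ct["img"]=cv2.imread("pics/top0.png")
for n,c in(("scene",cs),("top0",ct)): print(n); wheel(c)
s,p,R=tool()
for dz in(.0143,.016): print(dz,ring(cs,(.5394,-.2211),-105,p[2]+dz), "expected",(p+R.apply([-.119,0,-dz])).round(4))
E
```

```text
scene
 rim  (array([ 0.5406, -0.2209]), np.float64(86.0))  tyre (array([ 0.5333, -0.2195]), np.float64(12.3))  axle top (array([ 0.5369, -0.22  ]), np.float64(44.7))  washer (array([ 0.5403, -0.2208]), np.float64(27.6))
top0
 rim  (array([ 0.5416, -0.2224]), np.float64(84.4))  tyre (array([ 0.542 , -0.2229]), np.float64(9.4))  axle top (array([ 0.542 , -0.2228]), np.float64(26.9))  washer (array([ 0.5412, -0.2212]), np.float64(29.7))
0.0143 (array([ 0.538 , -0.2218]), np.float64(72.4)) expected [ 0.5401 -0.2213  0.1225]
0.016 (array([ 0.5395, -0.2221]), np.float64(72.6)) expected [ 0.5401 -0.2213  0.1242]
```

>>> {"method": "step_arm", "body": {
  "commands": [
    [0.9,1.1,5,0,0,0],
    [0,0,12,0,0,0],
    [0,0,15,0,0,0],
    [0,0,12,0,0,0],
    [0,0,6,0,0,0],
    [0,0,0,0,0,0],
    [0,0,0,0,0,0],
    [0,0,0,0,0,0]
  ]
}}

```text
clock: 12.4
position: [0.5725, -0.1072, 0.0588]
ee_rot: [0.0, 0.793, 0.61, 0.0]
wrist_force: [0.3, -0.3, -0.9]
finger_gap: 0.0352
gripper_force: 60.3
```

```bash
python3 - <<'E'
from fit import *
c=capture("scene");cv2.imwrite("pics/s3.png",c["img"])
s,p,R=tool();print(s["clock"],p.round(4),s["wrist_force"].round(1),s["finger_gap"])
for dz in(.0143,.016): print(dz,ring(c,(.5404,-.2208),-105,p[2]+dz), "expected",(p+R.apply([-.119,0,-dz])).round(4))
o=proj(c,[.54,-.2228,.06]).astype(int)-[35,35]
cv2.imwrite("pics/look3.png",cv2.resize(c["img"][o[1]:o[1]+70,o[0]:o[0]+90],None,fx=8,fy=8,interpolation=cv2.INTER_CUBIC))
E
```

```text
12.45 [ 0.5726 -0.1072  0.0589] [-0.2 -0.7 -2.3] 0.03527759268943022
0.0143 (array([ 0.5396, -0.2228]), np.float64(33.6)) expected [ 0.542  -0.2222  0.0732]
0.016 (array([ 0.5411, -0.2232]), np.float64(33.6)) expected [ 0.542  -0.2222  0.0749]
```

View pics/look3.png

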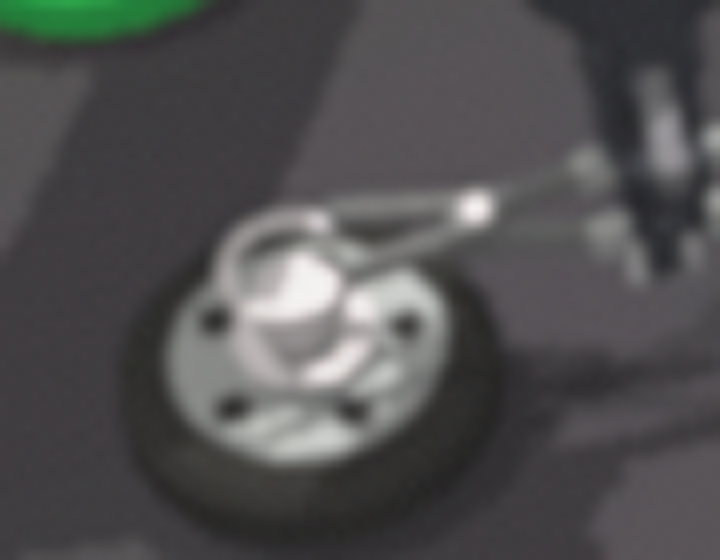

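The ring hangs around the axle top in projection at (290,265), and the pliers look level. The scene fit puts it about 2 mm too far along -y, while kinematics puts it about right. I'll shift about 1.3 mm and lower slowly past the chamfer, watching the force.

>>> {"method": "step_arm", "body": {
  "commands": [
    [1.3,-0.3,0,0,0,0],
    [0,0,4,0,0,0],
    [0,0,4,0,0,0],
    [0,0,3,0,0,0],
    [0,0,2,0,0,0],
    [0,0,2,0,0,0],
    [0,0,0,0,0,0],
    [0,0,0,0,0,0]
  ]
}}

```text
clock: 13.25
position: [0.5721, -0.1057, 0.0432]
ee_rot: [-0.0, 0.793, 0.61, -0.0]
wrist_force: [0.5, 0.6, -1.3]
finger_gap: 0.0352
gripper_force: 60.3
```

```bash
python3 - <<'E'
from fit import *
s,p,R=tool();print(s["clock"],p.round(4),s["wrist_force"].round(1),s["ft_torque"].round(2),s["finger_gap"],(p+R.apply([-.119,0,-.0152])).round(4))
c=capture("scene");print(ring(c,(.5404,-.2208),-105,p[2]+.0152))
E
```

```text
13.25 [ 0.5721 -0.1057  0.0432] [ 0.5  0.6 -1.3] [ 0.11 -0.02  0.02] 0.03519307677116874 [ 0.5415 -0.2207  0.0584]
(array([ 0.5399, -0.222 ]), np.float64(18.9))
```

No contact force, and the ring's underside is now below the axle top. I'll continue down.

>>> {"method": "step_arm", "body": {
  "commands": [
    [0,0,3,0,0,0],
    [0,0,3,0,0,0],
    [0,0,3,0,0,0],
    [0,0,2,0,0,0],
    [0,0,1,0,0,0],
    [0,0,0,0,0,0],
    [0,0,0,0,0,0]
  ]
}}

```text
clock: 14.0
position: [0.5721, -0.1057, 0.0313]
ee_rot: [-0.0, 0.793, 0.61, -0.0]
wrist_force: [0.8, -0.0, -1.6]
finger_gap: 0.0354
gripper_force: 60.3
```

>>> {"method": "step_arm", "body": {
  "commands": [
    [0,0,1,0,0,0],
    [0,0,1,0,0,0],
    [0,0,0,0,0,0],
    [0,0,0,0,0,0]
  ]
}}

```text
clock: 14.4
position: [0.572, -0.1056, 0.0292]
ee_rot: [-0.0, 0.793, 0.61, -0.0]
wrist_force: [-0.2, 0.6, -2.5]
finger_gap: 0.0353
gripper_force: 60.3
```

```bash
python3 - <<'E'
from fit import *
s,p,R=tool();print(s["clock"],p.round(4),s["wrist_force"].round(1),s["ft_torque"].round(2),s["finger_gap"],(p+R.apply([-.119,0,-.0152])).round(4))
c=capture("scene")
o=proj(c,[.54,-.2228,.06]).astype(int)-[35,35]
cv2.imwrite("pics/look4.png",cv2.resize(c["img"][o[1]:o[1]+70,o[0]:o[0]+90],None,fx=8,fy=8,interpolation=cv2.INTER_CUBIC))
E
```

```text
14.4 [ 0.572  -0.1056  0.0292] [-0.2  0.6 -2.5] [0.06 0.03 0.02] 0.03525032210181886 [ 0.5414 -0.2207  0.0444]
```

View pics/look4.png

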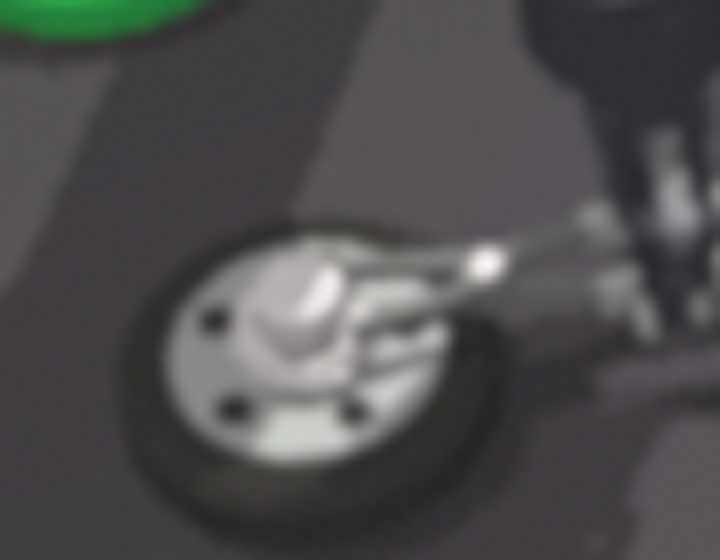

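The ring is around the axle, near the washer at about (295,345). I'll feel for the washer in small steps.

>>> {"method": "step_arm", "body": {
  "commands": [
    [0,0,0.5,0,0,0],
    [0,0,0.5,0,0,0],
    [0,0,0,0,0,0],
    [0,0,0,0,0,0]
  ]
}}

```text
clock: 14.85
position: [0.5721, -0.1057, 0.0283]
ee_rot: [-0.0, 0.793, 0.61, -0.0]
wrist_force: [0.8, -0.1, -1.1]
finger_gap: 0.0349
gripper_force: 60.4
```

>>> {"method": "step_arm", "body": {
  "commands": [
    [0,0,0.5,0,0,0],
    [0,0,0,0,0,0],
    [0,0,0,0,0,0]
  ]
}}

```text
clock: 15.15
position: [0.5721, -0.1056, 0.0278]
ee_rot: [-0.0, 0.793, 0.61, -0.0]
wrist_force: [0.4, -0.6, -0.5]
finger_gap: 0.0351
gripper_force: 60.4
```

>>> {"method": "step_arm", "body": {
  "commands": [
    [0,0,0.5,0,0,0],
    [0,0,0,0,0,0],
    [0,0,0,0,0,0]
  ]
}}

```text
clock: 15.45
position: [0.5721, -0.1056, 0.0274]
ee_rot: [-0.0, 0.793, 0.61, -0.0]
wrist_force: [-0.3, 1.0, 1.1]
finger_gap: 0.0351
gripper_force: 60.5
```

>>> {"method": "step_arm", "body": {
  "commands": [
    [0,0,0.5,0,0,0],
    [0,0,0,0,0,0],
    [0,0,0,0,0,0]
  ]
}}

```text
clock: 15.75
position: [0.5721, -0.1056, 0.0268]
ee_rot: [-0.0, 0.793, 0.61, -0.0]
wrist_force: [-0.1, 0.9, 0.7]
finger_gap: 0.0352
gripper_force: 60.6
```

```bash
python3 - <<'E'
from fit import *
s,p,R=tool();print(s["clock"],p.round(4),s["wrist_force"].round(1),s["ft_torque"].round(2),s["finger_gap"])
E
```

```text
15.75 [ 0.5721 -0.1056  0.0268] [-0.1  0.9  0.7] [0.01 0.03 0.01] 0.03522643798428761
```

>>> {"method": "step_arm", "body": {
  "commands": [
    [0,0,-0.8,0,0,0],
    [0,0,0,0,0,0],
    [0,0,0,0,0,0],
    [0,0,0,0,0,0],
    [0,0,0,0,0,0]
  ]
}}

```text
clock: 16.25
position: [0.572, -0.1056, 0.0275]
ee_rot: [-0.0, 0.793, 0.61, -0.0]
wrist_force: [0.7, 1.1, -0.6]
finger_gap: 0.0352
gripper_force: 60.5
```

```bash
python3 - <<'E'
from fit import *
s,p,R=tool();print(s["clock"],p.round(4),s["wrist_force"].round(1),s["ft_torque"].round(2),s["finger_gap"])
c=capture("scene");cv2.imwrite("pics/s5.png",c["img"])
A=c["img"];o=proj(c,[.54,-.2228,.05]).astype(int)-[20,22]
cv2.imwrite("pics/look5.png",cv2.resize(A[o[1]:o[1]+44,o[0]:o[0]+58],None,fx=13,fy=13,interpolation=cv2.INTER_CUBIC))
E
```

```text
16.25 [ 0.572  -0.1056  0.0275] [ 0.7  1.1 -0.6] [ 0.05 -0.09 -0.01] 0.035164625579162355
```

View pics/look5.png

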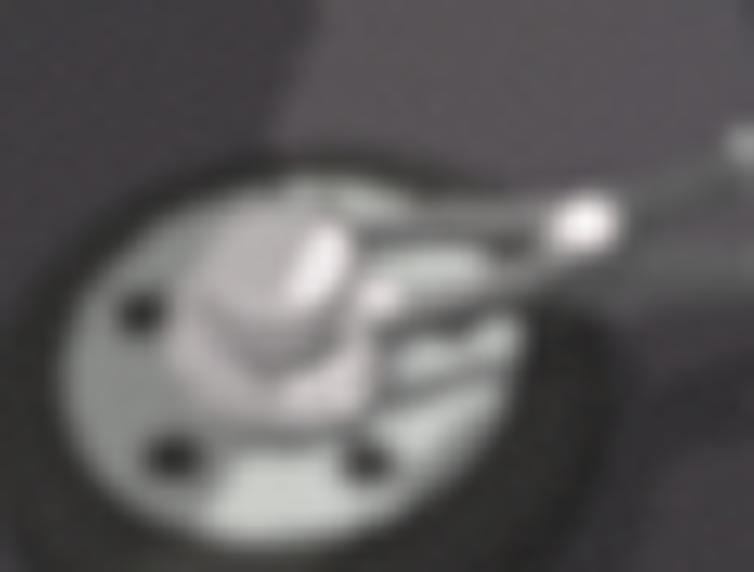

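The ring lies around the axle at the washer, at about (270,370). The jaws are level and the squeeze is still on, so I'm handing in.

```bash
python3 -c "
from bench import *
print(job_done())"
```

```text
the job is handed in; nothing more can be done
None
```

I handed the job in at 16.3 s: the ring is spread around the axle groove, resting on or just above the washer, and the gripper still squeezes the handles at about 60 N. I judged this from the scene camera, the wrist force and the arm's position, because the arm blocked the top camera's view of the ring.

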